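# Clear the lid and stack the meal tubs

## Robot

A 6-joint arm with a two-finger parallel gripper is mounted at the origin on the work surface. World frame = base frame: x ahead of the robot, y to its left, z up, the work surface at z = 0. Lengths are in m, angles in rad, forces in N, time in s.
With the tool pointing down it reaches from about 0.35 to 0.775 m from the base axis. Payload 7.3 kg.
Tool frame: the origin (TCP) lies on the centre line of the jaws, within the pads' length; the fingertips stand 11 mm ahead of it and the grasp point (between the pads) lies 8 mm behind it; y points along the fingers, z is the direction in which the jaws open and shut, and the axes are right-handed (so a half turn about y gives the same grasp; the last joint's range is limited). The gripper opens to 92 mm and grips with 3 to 60 N. Pads are 19 mm wide; open, the fingers measure 130 mm over their backs; the gripper's body (75 mm by 190 mm) begins 47 mm behind the grasp point.
Start: joints at [1.06, 0.342, 1.524, -0, 1.275, -0.146], TCP at [0.187, 0.49, 0.238] pointing down, gripper open.
Joint ranges: [-2.53, 2.53], [-0.77, 2.02], [0.04, 2.7], [-1, 4.14], [0.28, 2.66], [-3.11, 3.11]. Speed limits (rad/s): [2.57, 2.57, 3.14, 3.14, 3.14, 3.14].

## Interface

Orientations are given as [roll, pitch, yaw] about the fixed x, y, z axes, in that order (R = Rz(yaw) Ry(pitch) Rx(roll)).
In Python, from cell import robot, cams gives the robot as it stands.
- The arm moves only by the tool apply_moves, never from a script. Its argument "plan" is a list of rows, each a list of 7 numbers: the shift along the tool's x, y, z in m, then the turn, a rotation vector about the tool's x, y, z in degrees, then the gripper command: -1 is fully open, 1 is shut, values between are in proportion. A call has exactly 5 rows; each row is the pose to reach, as a shift and turn from the pose commanded when the call began, along the tool's axes at that moment; what a row does not reach only later rows make up. A row lasts 1/8 s, in which the tool goes at most 62.5 mm and 10.7 degrees, less where a joint would pass 70% of its speed; a pose out of reach is approached as far as the arm can. A call with a gripper value outside its range is refused whole. The fingers move at their own pace and stop on an object; "squeeze" is the grip in N (left out, the last holds). Time passes only in rows, so rows that repeat a pose let the fingers close, or fill a call up. It gives the time, the measured TCP pose, the force and the opening at its end, in the units of the state.
- robot.observe(): the state, without advancing time (a new reading comes with each control period).
- cams.read_camera(name): name is "scene" or "top" or "wrist"; returns the picture (420x560x3 uint8, blue, green, red); there is no depth.
- cams.calibration(name): a dict with "fx", "fy", "cx", "cy" (pixels), "dist" ([k1, k2, p1, p2, k3] as OpenCV has them; the pictures are not rectified), "extrinsics" (4x4, takes a point from world to camera coordinates); the wrist camera has in their place "T_tool_cam" (4x4, takes a point from camera to tool coordinates, whose origin is the TCP and whose axes are the tool frame's). Camera axes: x right, y up, looking along -z (the intrinsics and any distortion apply to the point x, -y, -z); pixel columns grow to the right and rows downward; lengths in m; the calibration is good to about 2 mm. A picture is of the moment at which its call begins: read the wrist's pose just before it. calibration takes no time and is no camera call.
- robot.hand_in(): hands the job in, once; it reports no verdict.
The state is a dict: "time": time; "qpos": joint angles; "qvel": joint speeds; "joint_efforts": joint torques, N m; "tool_pos": TCP position; "tool_rot": TCP orientation; "contact_force": force on the tool from outside, world axes, zero at the start; "torque": the same for the moment, N m; "opening": finger opening in m.
Only numpy, scipy, OpenCV 4.12 (cv2) and the standard library are available. Lean on these libraries where they do the work, as an engineer would, in place of code of your own. Each camera call takes 0.05 s, during which the arm holds its last target. There are 200 camera calls.

## Task

In the food-bank store, take the loose green tin off the blue-lidded tub and lay it on its side in the sloping rack, right up against the yellow stop before you let go so that it cannot roll. Then stack the meal tubs where the blue one stands, yellow on blue and then red on yellow, the feet of each seated fully in the recesses of the lid below. Keep the tubs upright, leave the blue tub in its place, set things down gently rather than dropping them, and leave the other goods on the table undisturbed.

Things in the scene. Friction and masses are not known exactly. Their poses are not given: they have to be found in the camera images.
- tub_blue: Bottom tub: white straight-sided meal tub, flush blue lid, 100 (x) by 62 (y) by 72 mm high, about 0.3 kg; the green tin starts on its lid. Origin: centre of the underside at the foot tips, z up. In the lid's top, at x = +-37, y = +-18 mm, four square recesses 15 mm wide, 5 mm deep, grey-floored; two ribs 2.5 mm high along x at y = +-13.5 mm.
- tub_yellow: Middle tub, yellow lid: otherwise the same as tub_blue (size, mass, origin, axes, recesses, ribs). Under every tub four round-ended rubber feet, 12 mm across, 10 mm high, at x = +-37, y = +-18 mm; they fit the recesses of the lid below with 1.5 mm play each way.
- tub_red: Top tub, red lid: otherwise the same as tub_blue. Any tub seated on another (either way round, long sides along long sides) has its origin 67 mm above the lower one's. The sides are flat and upright over z = 10 to 72 mm, so fingers close on them along y.
- tin: Green-labelled food tin lying on its side, 60 mm in diameter, 75 mm long, about 0.25 kg. Origin: its centre; x along its axis (y and z turn as it rolls). Starts along the blue tub's x between the lid ribs, its axis 102 mm above that tub's origin. Rolls freely on a slope.
- rack: Fixed dark steel rack for one lying tin: board 150 (x) by 104 (y) mm, sloping 0.14 rad down to its -x, top 30 mm above the table at mid-board. Yellow stop 10 mm high, 8 mm thick at the low end; side rails 12 mm high, 88 mm apart; high end open. Origin: on the table under mid-board; x uphill (level), z up.
- rack_seat (a point): Centre of the tin when it rests on the board against the yellow stop, axis along the rack's y; axes as rack. In the rack's frame x = -48.4, y = 0, z = 53.5 mm. Fingers closing along rack x at the tin's middle or a little above pass over the 10 mm stop.
- oil_bottle: Bystander: amber oil bottle, 64 mm across, 190 mm tall, upright. Origin: centre of its underside.
- soup_can: Bystander: red-labelled can standing, 60 mm across, 75 mm tall. Origin: centre of its underside.
- sauce_jar: Bystander: amber jar with red cap, 60 mm across, 85 mm tall. Origin: centre of its underside.
- jam_jar: Bystander: jar with black cap, 64 mm across, 100 mm tall. Origin: centre of its underside.
- carton: Bystander: standing blue carton, 50 (x) by 110 (y) mm, 100 mm tall. Origin: centre of its underside.
- bean_can: Bystander: green-labelled can standing, 72 mm across, 110 mm tall. Origin: centre of its underside.
- tape_roll: Bystander: brown tape roll lying flat, 90 mm across, 48 mm high. Origin: centre of its underside.

How it is judged:
On the way, in this order (a step that is already met when the one before it is completed fails the run):
1. the tin lies in the rack against the stop, let go (x of tin in the frame of rack_seat between -0.008 and 0.008 m and y of tin in the frame of rack_seat between -0.014 and 0.014 m and z of tin in the frame of rack_seat between -0.008 and 0.008 m and angle between the x axis of tin and the y axis of rack, either way round below 0.12 rad and contact force between tin and the fingers below 0.05 N and linear speed of tin below 0.02 m/s and angular speed of tin below 0.2 rad/s), for 0.2 s.
2. the yellow tub sits on the blue one, feet in the recesses, let go (x of tub_yellow in the frame of tub_blue between -0.004 and 0.004 m and y of tub_yellow in the frame of tub_blue between -0.004 and 0.004 m and z of tub_yellow in the frame of tub_blue between 0.064 and 0.0695 m and angle between the x axis of tub_yellow and the x axis of tub_blue, either way round below 0.08 rad and angle between the z axis of tub_yellow and the z axis of tub_blue, either way round below 0.04 rad and contact force between tub_yellow and the fingers below 0.05 N), for 0.2 s.
3. the red tub sits on the yellow one, feet in the recesses, let go (x of tub_red in the frame of tub_yellow between -0.004 and 0.004 m and y of tub_red in the frame of tub_yellow between -0.004 and 0.004 m and z of tub_red in the frame of tub_yellow between 0.064 and 0.0695 m and angle between the x axis of tub_red and the x axis of tub_yellow, either way round below 0.08 rad and angle between the z axis of tub_red and the z axis of tub_yellow, either way round below 0.04 rad and contact force between tub_red and the fingers below 0.05 N), for 0.2 s.
At the end, for the whole second after the job is handed in: Tin within 8 mm (14 mm along rack y) of rack_seat, axis within 0.12 rad of rack y. Yellow on blue, red on yellow, each within 4 mm sideways, 0.08 rad of yaw (either way round), 0.04 rad of level, origins 64-69.5 mm apart. Blue level, within 30 mm of start. All released, at rest (all of step 1 and all of step 2 and all of step 3 and distance of tub_blue from where it was at the start of the episode below 0.03 m and angle between tub_blue's own z axis and vertical below 0.05 rad and contact force between tub_blue and the fingers below 0.05 N and linear speed of each of tub_blue, tub_yellow, tub_red below 0.02 m/s and angular speed of each of tub_blue, tub_yellow, tub_red below 0.2 rad/s); the robot touches nothing.
It fails at once if one of the other goods is pushed more than 20 mm or tipped more than 17 degrees (distance of any of oil_bottle, soup_can, sauce_jar, jam_jar, carton, bean_can, tape_roll from where it was at the start of the episode above 0.02 m or angle between any of oil_bottle, soup_can, sauce_jar, jam_jar, carton, bean_can, tape_roll's own z axis and vertical above 0.3 rad).
It fails at once if a tub is tipped more than 20 degrees (angle between any of tub_blue, tub_yellow, tub_red's own z axis and vertical above 0.35 rad).
It fails at once if a tub or the tin is dropped (faster than 0.45 m/s out of the fingers) ((contact force between tub_blue and the fingers below 0.05 N and linear speed of tub_blue above 0.45 m/s) or (contact force between tub_yellow and the fingers below 0.05 N and linear speed of tub_yellow above 0.45 m/s) or (contact force between tub_red and the fingers below 0.05 N and linear speed of tub_red above 0.45 m/s) or (contact force between tin and the fingers below 0.05 N and linear speed of tin above 0.45 m/s)).
It fails at once if the tin is let go on the rack more than 15 mm uphill of its place against the stop (contact force between tin and the fingers below 0.05 N and contact force between tin and rack above 0.3 N and x of tin in the frame of rack_seat above 0.015 m).
It fails at once if the blue tub is shifted more than 30 mm (distance of tub_blue from where it was at the start of the episode above 0.03 m).
It also fails if it takes over 72 s, if anything falls off the work surface, if the arm or the gripper's body presses on something with over 40 N, if the wrist force passes 120 N, or if a joint passes its speed limit or range.

## Working session

There is one attempt and no reset: what is moved stays moved. The work goes in short steps, Python scripts to look and compute and a tool call to move; the robot and the scene stay as the last step left them, time stands still between calls to the robot, and variables do not carry over. Pictures are saved under pics/ and viewed, about 8 in all and at most 12, crops included, and the job is handed in when it is done.

Besides the shell and the picture viewer there is one more tool, called after ">>>" as name(argument=value, ...), one argument or row to a line, values as JSON. apply_moves: Moves the arm, as the interface text tells. Its arguments: {"type":"object","properties":{"plan":{"type":"array","items":{"type":"array","items":{"type":"number"}}},"squeeze":{"type":"number"}},"required":["plan"]}

```bash
ls; mkdir -p pics; python3 - <<'E'
from cell import robot,cams
import cv2,numpy as np
np.set_printoptions(precision=4,suppress=True)
a=cams.read_camera("top");b=cams.read_camera("scene")
cv2.imwrite("pics/top0.png",a);cv2.imwrite("pics/scene0.png",b)
print(robot.observe())
for n in("top","scene","wrist"):print(n,cams.calibration(n))
E
```

```text
pics
{'time': 0.1, 'qpos': array([ 1.06  ,  0.3427,  1.5249, -0.    ,  1.2754, -0.146 ]), 'qvel': array([-0.0004, -0.0026, -0.0043,  0.0004,  0.0007, -0.0003]), 'joint_efforts': array([  0.0004, -43.2008, -24.4695,   0.0717,   0.0526,  -0.0001]), 'tool_pos': array([0.1871, 0.4902, 0.2371]), 'tool_rot': array([-1.5722,  0.0002, -0.3648]), 'contact_force': array([-0.3881, -0.3106, -0.1611]), 'torque': array([-0.056 ,  0.0176, -0.0641]), 'opening': 0.09182469218826127}
top {'fx': 445.8090441431488, 'fy': 445.8090441431488, 'cx': 286.4623032606677, 'cy': 201.1352996792039, 'dist': array([0.0372, 0.    , 0.    , 0.    , 0.    ]), 'extrinsics': array([[ 0.0055, -1.    ,  0.0049, -0.008 ],
       [ 0.9968,  0.0058,  0.0792, -0.5823],
       [-0.0792,  0.0045,  0.9968, -1.145 ],
       [ 0.    ,  0.    ,  0.    ,  1.    ]])}
scene {'fx': 471.5221113988796, 'fy': 471.5221113988796, 'cx': 275.08714276576814, 'cy': 212.26092791622057, 'dist': array([-0.1593,  0.    ,  0.    ,  0.    ,  0.    ]), 'extrinsics': array([[ 0.7067,  0.7075, -0.0092, -0.382 ],
       [-0.5777,  0.5844,  0.5699,  0.2809],
       [ 0.4086, -0.3974,  0.8217, -1.577 ],
       [ 0.    ,  0.    ,  0.    ,  1.    ]])}
wrist {'fx': 363.4404080652254, 'fy': 363.4404080652254, 'cx': 281.0668452386287, 'cy': 205.37684464499023, 'dist': array([0.0293, 0.    , 0.    , 0.    , 0.    ]), 'T_tool_cam': array([[-0.0003, -0.9545, -0.2983, -0.0811],
       [-0.0004,  0.2983, -0.9545, -0.148 ],
       [ 1.    , -0.0002, -0.0004,  0.0014],
       [ 0.    ,  0.    ,  0.    ,  1.    ]])}
```

View pics/top0.png

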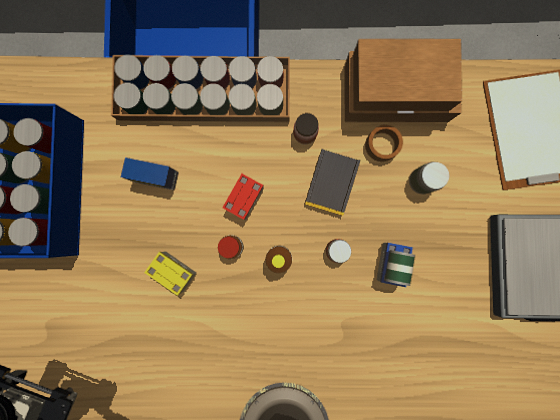

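View pics/scene0.png

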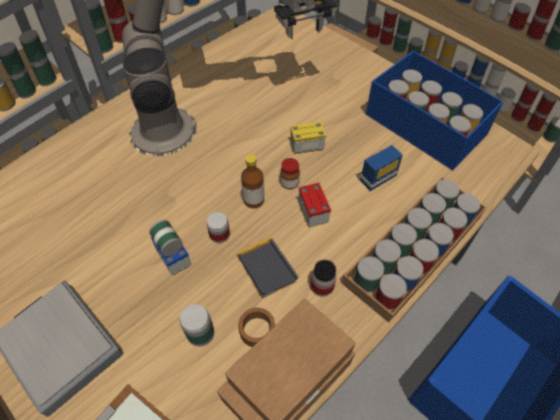

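```bash
cat >h.py <<'E'
import numpy as np,cv2
from scipy.spatial.transform import Rotation as Ro
from cell import robot,cams
np.set_printoptions(precision=4,suppress=True)
def T_wc(name,st=None):          # camera->world
    c=cams.calibration(name)
    if name!="wrist": return np.linalg.inv(c["extrinsics"])
    T=np.eye(4);T[:3,:3]=Ro.from_euler("xyz",st["tool_rot"]).as_matrix();T[:3,3]=st["tool_pos"]
    return T@c["T_tool_cam"]
def K(c): return np.array([[c["fx"],0,c["cx"]],[0,c["fy"],c["cy"]],[0,0,1]])
def unproj(name,px,z,st=None):   # pixels -> world at height z
    c=cams.calibration(name);T=T_wc(name,st)
    u=cv2.undistortPoints(np.float64(px).reshape(-1,1,2),K(c),c["dist"]).reshape(-1,2)
    d=np.c_[u[:,0],-u[:,1],-np.ones(len(u))]@T[:3,:3].T
    o=T[:3,3];z=np.broadcast_to(z,len(u))
    return o+d*((z-o[2])/d[:,2])[:,None]
def proj(name,P,st=None):
    c=cams.calibration(name);T=np.linalg.inv(T_wc(name,st))
    p=np.atleast_2d(P)@T[:3,:3].T+T[:3,3]
    return cv2.projectPoints(p*[1,-1,-1],np.zeros(3),np.zeros(3),K(c),c["dist"])[0].reshape(-1,2)
HSV=dict(red=[(0,150,90),(6,255,255)],yellow=[(24,150,120),(36,255,255)],blue=[(105,120,40),(125,255,255)])
def rects(name,img,col,z,st=None,amin=60):
    m=cv2.inRange(cv2.cvtColor(img,cv2.COLOR_BGR2HSV),*map(np.array,HSV[col]))
    m=cv2.morphologyEx(m,cv2.MORPH_CLOSE,np.ones((3,3)))
    for k in cv2.findContours(m,cv2.RETR_EXTERNAL,cv2.CHAIN_APPROX_NONE)[0]:
        if cv2.contourArea(k)<amin: continue
        P=unproj(name,k.reshape(-1,2),z,st)[:,:2]
        r=cv2.minAreaRect(np.float32(P*1000));b=cv2.boxPoints(r)
        e=[b[1]-b[0],b[2]-b[1]];e=max(e,key=np.linalg.norm)
        yaw=np.arctan2(e[1],e[0]);yaw=(yaw+np.pi/2)%np.pi-np.pi/2
        print(col,"px",k.reshape(-1,2).mean(0).round(),"centre mm",np.round(r[0],1),"size",np.round(sorted(r[1]),1),"yaw",round(float(yaw),3))
def snap(name,f=None):
    st=robot.observe();im=cams.read_camera(name)
    if f: cv2.imwrite("pics/"+f,im)
    return im,st
E
python3 - <<'E'
from h import *
a=cv2.imread("pics/top0.png")
for c in HSV: print(c); rects("top",a,c,.072)
px=[(326,150),(359,160),(342,217),(305,205)]
print("rack corners approx",unproj("top",px,[.04,.04,.02,.02]))
print("goods",unproj("top",[(306,128),(384,143),(432,177),(339,251),(230,247),(278,261),(149,173)],[.1,.048,.11,.075,.085,.19,.1]))
# tin white band/ends
print("tin",unproj("top",[(387,250),(412,253),(383,280),(409,284)],.1))
E
```

```text
red
red px [228. 247.] centre mm [463.2 140.2] size [49.4 49.8] yaw -1.566
red px [243. 196.] centre mm [590.  106.2] size [62.2 99.3] yaw -0.497
yellow
yellow px [278. 261.] centre mm [429.3  15.7] size [29.5 29.8] yaw -1.566
yellow px [168. 273.] centre mm [398.8 287.2] size [ 63.2 100.8] yaw 0.975
blue
blue px [398. 247.] centre mm [ 463.4 -284.9] size [20.4 60.3] yaw 1.492
blue px [145. 172.] centre mm [650.7 351.8] size [ 49.9 111.7] yaw 1.378
blue px [ 80. 188.] centre mm [612.6 516.4] size [ 17.  335.4] yaw 0.001
blue px [ 36. 185.] centre mm [630.6 622.7] size [164.6 390.4] yaw 0.058
blue px [195.  28.] centre mm [1024.7  234.3] size [144.9 326.3] yaw -1.56
blue px [107.  29.] centre mm [1019.7  453.9] size [ 20.1 146.6] yaw 0.027
rack corners approx [[ 0.7152 -0.1069  0.04  ]
 [ 0.6893 -0.1927  0.04  ]
 [ 0.5417 -0.1505  0.02  ]
 [ 0.5726 -0.0535  0.02  ]]
goods [[ 0.7582 -0.0518  0.1   ]
 [ 0.7327 -0.2562  0.048 ]
 [ 0.6363 -0.3576  0.11  ]
 [ 0.4549 -0.1355  0.075 ]
 [ 0.4635  0.1337  0.085 ]
 [ 0.4357  0.0141  0.19  ]
 [ 0.6433  0.3323  0.1   ]]
tin [[ 0.4588 -0.2486  0.1   ]
 [ 0.4521 -0.3088  0.1   ]
 [ 0.387  -0.238   0.1   ]
 [ 0.378  -0.3002  0.1   ]]
```

```bash
python3 - <<'E'
import cv2
a=cv2.imread("pics/top0.png")[120:310,110:450]
cv2.imwrite("pics/c1.png",cv2.resize(a,None,fx=2.35,fy=2.35,interpolation=cv2.INTER_CUBIC))
E
```

```text
(no output)
```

View pics/c1.png

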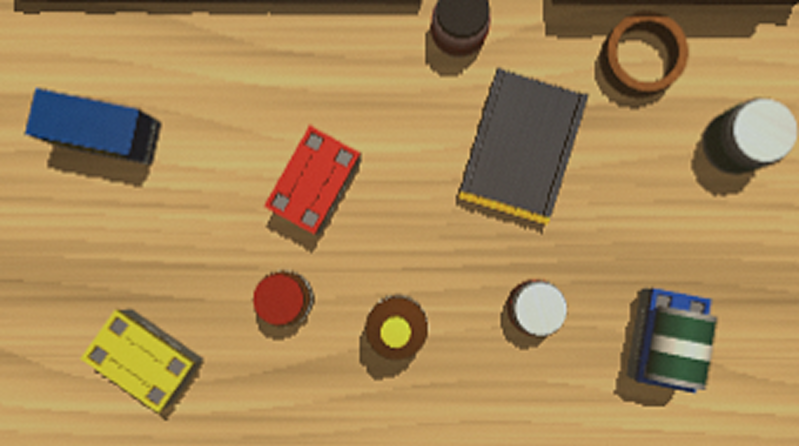

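```bash
cat >>h.py <<'E'
def go(x,y,z,yaw,st=None):       # shift (mm) and turn about tool y (deg) to a pose with tool down
    st=st or robot.observe()
    R=Ro.from_euler("xyz",st["tool_rot"]).as_matrix()
    d=R.T@(np.array([x,y,z])-st["tool_pos"])
    W=Ro.from_euler("xyz",[-np.pi/2,0,yaw]).as_matrix()
    print("shift mm",np.round(d*1000,1),"rotvec deg",np.round(Ro.from_matrix(R.T@W).as_rotvec(degrees=True),2),"len",round(np.linalg.norm(d)*1000))
E
python3 -c "
from h import *
go(.42,.2,.28,-.3); go(.5,-.17,.3,-.2)"
```

```text
shift mm [ 321.1  -42.7 -188. ] rotvec deg [ 0.08 -3.71 -0.01] len 375
shift mm [ 527.8  -62.3 -505.2] rotvec deg [ 0.08 -9.44 -0.02] len 733
```

>>> apply_moves(
  plan=[
    [0.05,-0.008,-0.03,0,0,0,-1],
    [0.11,-0.02,-0.062,0,-1,0,-1],
    [0.16,-0.03,-0.092,0,-2,0,-1],
    [0.21,-0.035,-0.125,0,-3,0,-1],
    [0.26,-0.04,-0.155,0,-3.7,0,-1],
  ],
)

```text
time: 0.72
tool_pos: [0.3756, 0.2511, 0.2779]
tool_rot: [-1.571, -0.0, -0.3]
contact_force: [1.9, 0.8, -0.6]
opening: 0.0917
```

```bash
python3 -c "
from h import *
im,st=snap('wrist','w1.png');print(st['time'],st['tool_pos'],st['tool_rot'])
for c in ('yellow','red'): rects('wrist',im,c,.072,st)
go(.5,-.17,.28,-.2)"
```

```text
0.725 [0.3756 0.2511 0.2779] [-1.5707 -0.     -0.2998]
yellow px [322. 186.] centre mm [398.7 289.6] size [ 62.4 100.6] yaw 0.973
red px [221. 363.] centre mm [571.9 118.7] size [56.5 61.6] yaw 1.075
red px [205. 286.] centre mm [465.5 138.1] size [42.8 52.1] yaw 1.267
shift mm [ 239.     0.1 -361.4] rotvec deg [ 0.13 -5.94  0.24] len 433
```

View pics/w1.png

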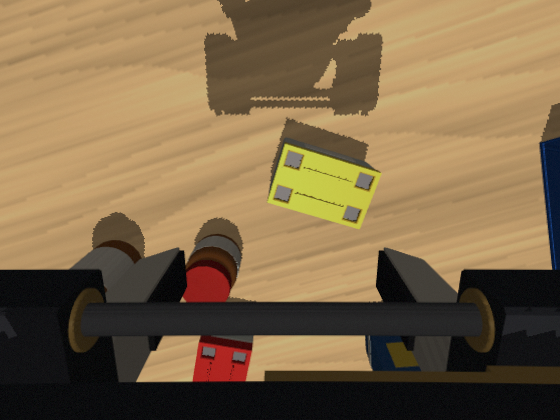

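>>> apply_moves(
  plan=[
    [0.05,-0.005,-0.035,0,0,0,-1],
    [0.09,-0.01,-0.08,0,-1,0,-1],
    [0.125,-0.015,-0.13,0,-2,0,-1],
    [0.16,-0.02,-0.18,0,-3,0,-1],
    [0.195,-0.02,-0.23,0,-5,0,-1],
  ],
)

```text
time: 1.4
tool_pos: [0.4935, -0.0262, 0.2979]
tool_rot: [-1.57, -0.0, -0.212]
contact_force: [0.5, 0.7, -0.8]
opening: 0.0921
```

```bash
python3 -c "
from h import *
go(.6,-.16,.29,-.3)"
```

```text
shift mm [ 132.3    7.9 -108.4] rotvec deg [-0.02  5.04  0.02] len 171
```

>>> apply_moves(
  plan=[
    [0.04,0,-0.035,0,2,0,-1],
    [0.09,0.005,-0.075,0,4,0,-1],
    [0.13,0.01,-0.105,0,5,0,-1],
    [0.13,0.01,-0.105,0,5,0,-1],
    [0.13,0.01,-0.105,0,5,0,-1],
  ],
)

```text
time: 2.02
tool_pos: [0.5977, -0.1541, 0.287]
tool_rot: [-1.57, 0.002, -0.3]
contact_force: [-0.6, 1.0, 0.6]
opening: 0.0918
```

```bash
python3 -c "
from h import *
im,st=snap('wrist','w2.png');print(st['time'],st['tool_pos'],st['tool_rot'])
for c in ('yellow','blue'): rects('wrist',im,c,.027,st)
go(.42,-.27,.23,-.11)"
```

```text
2.025 [ 0.5977 -0.1541  0.287 ] [-1.5702  0.0017 -0.3002]
blue px [112.  61.] centre mm [ 425.6 -295.1] size [74.2 83.1] yaw -0.196
shift mm [-135.3   57.7 -163.7] rotvec deg [ -0.03 -10.86  -0.04] len 220
```

View pics/w2.png

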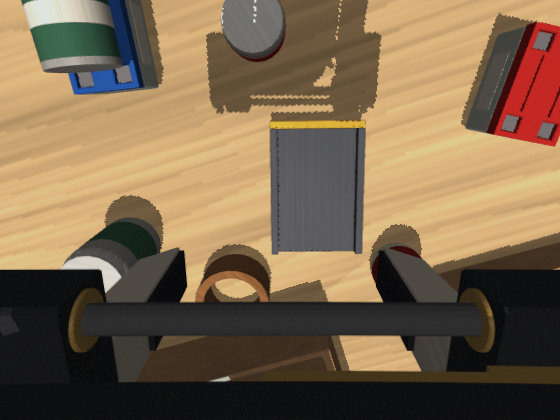

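```bash
python3 - <<'E'
from h import *
from scipy.optimize import least_squares
im=cv2.imread("pics/w2.png");h=cv2.cvtColor(im,cv2.COLOR_BGR2HSV)
st=dict(tool_pos=[ 0.5977,-0.1541,0.287],tool_rot=[-1.5702,0.0017,-0.3002])
m=cv2.inRange(h,(18,150,120),(28,255,255));m[:110]=0;m[140:]=0
k=max(cv2.findContours(m,0,cv2.CHAIN_APPROX_NONE)[0],key=cv2.contourArea).reshape(-1,2)
print("stop bbox",k.min(0),k.max(0));r=cv2.minAreaRect(np.float32(k));print(r)
b=cv2.boxPoints(r);b=b[np.argsort(b[:,0])];L=b[:2][np.argsort(b[:2,1])];Rr=b[2:][np.argsort(b[2:,1])]
print(L,Rr)
# right in image = tool z = +y world
al=.14;loc=lambda s,y,n:[s*np.cos(al)-n*np.sin(al),y,.03+s*np.sin(al)+n*np.cos(al)]
mod=np.array([loc(-.075,-.052,.010),loc(-.075,.052,.010),loc(-.067,-.052,.010),loc(-.067,.052,.010),loc(.075,-.048,.012),loc(.075,.048,.012)])
obs=np.array([L[0],Rr[0],L[1],Rr[1],(273.,254),(361.5,254)])
def P(p,q):
    c,s=np.cos(p[2]),np.sin(p[2]);return np.c_[p[0]+c*q[:,0]-s*q[:,1],p[1]+s*q[:,0]+c*q[:,1],q[:,2]]
f=lambda p,i:(proj("wrist",P(p,mod[i]),st)-obs[i]).ravel()
for i in ([0,1,2,3],[0,1,2,3,4,5]):
    o=least_squares(f,[.63,-.12,-.3],args=(i,));print(o.x,o.fun.round(1)); print("seat",P(o.x,np.array([[-.0484,0,.0535]])))
# top camera check: project
print(proj("top",P(o.x,mod)))
E
```

```text
stop bbox [270 120] [364 128]
((317.0, 124.0), (8.0, 94.0), 90.0)
[[270. 120.]
 [270. 128.]] [[364. 120.]
 [364. 128.]]
[ 0.6327 -0.1223 -0.3016] [-0.8  0.2  0.9  0.3 -0.7 -0.2  0.6 -0.2]
seat [[ 0.5865 -0.1079  0.0535]]
[ 0.633  -0.1212 -0.2894] [-0.6  0.8  1.1 -0.3 -0.5  0.4  0.9 -0.8  1.9  0.3 -3.  -0.5]
seat [[ 0.5867 -0.1074  0.0535]]
[[342.0732 215.3048]
 [303.7537 203.693 ]
 [342.9857 212.3693]
 [304.6474 200.7588]
 [357.9649 159.3313]
 [322.1824 148.6131]]
```

>>> apply_moves(
  plan=[
    [-0.04,0.01,-0.045,0,-3,0,-1],
    [-0.08,0.02,-0.09,0,-6,0,-1],
    [-0.11,0.03,-0.13,0,-9,0,-1],
    [-0.135,0.04,-0.16,0,-11,0,-1],
    [-0.135,0.04,-0.164,0,-11,0,-1],
  ],
)

```text
time: 2.7
tool_pos: [0.4186, -0.2709, 0.2482]
tool_rot: [-1.571, 0.0, -0.11]
contact_force: [0.8, 1.5, -0.0]
opening: 0.0918
```

```bash
python3 -c "
from h import *
im,st=snap('wrist','w3.png');print(st['time'],st['tool_pos'],st['tool_rot'])
rects('wrist',im,'blue',.072,st)"
```

```text
2.7 [ 0.4186 -0.2709  0.2482] [-1.5708  0.0002 -0.1097]
blue px [277. 137.] centre mm [ 377.4 -268.1] size [10.8 60.9] yaw 1.386
```

View pics/w3.png

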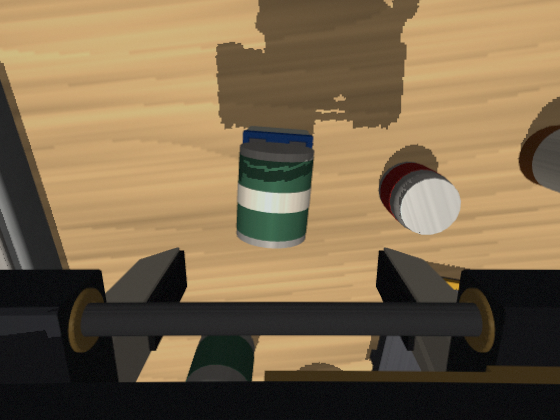

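```bash
python3 - <<'E'
from h import *
from scipy.optimize import least_squares
def lines(im,rows,c0,c1):
    h=cv2.cvtColor(im,cv2.COLOR_BGR2HSV);m=cv2.inRange(h,(60,60,10),(102,255,255));m[:,:c0]=0;m[:,c1:]=0
    out=[]
    for r in rows:
        x=np.flatnonzero(m[r])
        if len(x)>15: out.append((r,x.min(),x.max()))
    return np.array(out)
data=[("wrist",cv2.imread("pics/w3.png"),dict(tool_pos=[ 0.4186,-0.2709,0.2482],tool_rot=[-1.5708,0.0002,-0.1097]),range(166,240),200,340),
("top",cv2.imread("pics/top0.png"),None,range(250,285),378,425)]
t=np.linspace(0,2*np.pi,73)
def cyl(p):
    c,s=np.cos(p[2]),np.sin(p[2]);out=[]
    for a in(-.035,.035):
        y=.03*np.cos(t);z=p[3]+.03*np.sin(t);out.append(np.c_[p[0]+c*a-s*y,p[1]+s*a+c*y,z])
    return out
def res(p,name,st,L):
    A,B=[proj(name,q,st) for q in cyl(p)]
    e=[]
    for f,col in((min,1),(max,2)):
        i=f(range(73),key=lambda i:A[i,0]);j=f(range(73),key=lambda j:B[j,0])
        a,b=A[i],B[j];u=a[0]+(L[:,0]-a[1])*(b[0]-a[0])/(b[1]-a[1]);e.append(u-L[:,col])
    return np.concatenate(e)
Ls=[(d[0],d[2],lines(d[1],*d[3:])) for d in data]
for n,s,L in Ls: print(n,len(L),L[::8].tolist())
for use in ([0],[1],[0,1]):
    o=least_squares(lambda p:np.concatenate([res([.42,p[0],p[1],.102],*Ls[i]) for i in use]),[-.27,-.1],loss="soft_l1")
    print(use,"y at x=.42:",o.x[0],"yaw",o.x[1],"rms",np.sqrt(np.mean(o.fun**2)))
# lid near edge & tin end along x
im=data[0][1]
h=cv2.cvtColor(im,cv2.COLOR_BGR2HSV);m=cv2.inRange(h,*map(np.array,HSV["blue"]));m[:110]=0;m[160:]=0;m[:,:220]=0;m[:,330:]=0
ys,xs=np.nonzero(m);E=np.array([(c,ys[xs==c].min()) for c in range(250,310)]);w=unproj("wrist",E,.072,data[0][2])[:,:2]
pf=np.polyfit(w[:,1],w[:,0],1);print("lid edge x at y=-.27",np.polyval(pf,-.27),"yaw",-np.arctan(pf[0]))
a=data[1][1];m=cv2.inRange(cv2.cvtColor(a,cv2.COLOR_BGR2HSV),*map(np.array,HSV["blue"]));m[:,:370]=0;m[:,420:]=0;m[300:]=0;m[:235]=0
ys,xs=np.nonzero(m);E=np.array([(c,ys[xs==c].min()) for c in range(xs.min()+4,xs.max()-2)]);w=unproj("top",E,.072)[:,:2]
pf=np.polyfit(w[:,1],w[:,0],1);print("far edge x at y=-.28",np.polyval(pf,-.28),"yaw",-np.arctan(pf[0]))
im=cv2.imread("pics/w2.png");print("w2 lid corners",unproj("wrist",[(74,94),(142,86)],.072,dict(tool_pos=[ 0.5977,-0.1541,0.287],tool_rot=[-1.5702,0.0017,-0.3002])))
E
```

```text
wrist 56 [[166, 240, 311], [174, 239, 310], [182, 239, 310], [190, 260, 303], [216, 238, 306], [224, 237, 305], [232, 241, 304]]
top 9 [[260, 398, 413], [279, 394, 409]]
[0] y at x=.42: -0.27605273905377187 yaw -0.17307297103220265 rms 6.0842319449647215
[1] y at x=.42: -0.2842216495721842 yaw 0.01919322450715738 rms 5.600442539566488
[0, 1] y at x=.42: -0.2760974436631475 yaw -0.17073819994412825 rms 6.294640660232212
lid edge x at y=-.27 0.37199398211980295 yaw -0.18411112616917566
far edge x at y=-.28 0.4712483524153507 yaw -0.17875968375763102
w2 lid corners [[ 0.466  -0.3164  0.072 ]
 [ 0.4777 -0.2525  0.072 ]]
```

```bash
python3 -c "
from h import *
go(.4218,-.2762,.099,-.18)"
```

```text
shift mm [  2.2 149.6  -4.7] rotvec deg [0.03 4.04 0.07] len 150
```

>>> apply_moves(
  plan=[
    [0.002,0.03,-0.005,0,4,0,-1],
    [0.002,0.07,-0.005,0,4,0,-1],
    [0.002,0.11,-0.005,0,4,0,-1],
    [0.002,0.14,-0.005,0,4,0,-1],
    [0.002,0.149,-0.005,0,4,0,-1],
  ],
)

```text
time: 3.38
tool_pos: [0.4225, -0.2749, 0.0977]
tool_rot: [-1.569, 0.001, -0.177]
contact_force: [-0.6, 0.2, 0.3]
opening: 0.0918
```

>>> apply_moves(
  plan=[
    [0,0,0,0,0,0,0],
    [0,0,0,0,0,0,0.3],
    [0,0,0,0,0,0,0.6],
    [0,0,0,0,0,0,1],
    [0,0,0,0,0,0,1],
  ],
  squeeze=15,
)

```text
time: 4.0
tool_pos: [0.4224, -0.2769, 0.0994]
tool_rot: [-1.572, -0.001, -0.178]
contact_force: [0.1, 0.4, 5.7]
opening: 0.0598
```

>>> apply_moves(
  plan=[
    [0,-0.01,0,0,0,0,1],
    [0,-0.03,0,0,0,0,1],
    [0,-0.06,0,0,0,0,1],
    [0,-0.09,0,0,0,0,1],
    [0,-0.1,0,0,0,0,1],
  ],
  squeeze=20,
)

```text
time: 4.62
tool_pos: [0.4223, -0.2768, 0.2003]
tool_rot: [-1.572, -0.002, -0.178]
contact_force: [0.7, 0.0, -2.2]
opening: 0.0592
```

```bash
python3 -c "
from h import *
im,st=snap('wrist','w4.png');print(st['time'],st['tool_pos'],st['opening'],st['contact_force'])
print(proj('wrist',[st['tool_pos']],st))
go(.5886,-.1082,.16,-.3-np.pi/2)
go(.5886,-.1082,.16,-.3+np.pi/2);print(st['qpos'])"
```

```text
4.625 [ 0.4223 -0.2768  0.2003] 0.059151448757901015 [ 0.6597  0.0165 -2.1847]
[[277.7909 277.9593]]
shift mm [133.6  40.6 195.4] rotvec deg [-0.06 96.99  0.16] len 240
shift mm [133.6  40.6 195.4] rotvec deg [  0.15 -83.01   0.06] len 240
[-0.7321  0.3388  1.639   0.0001  1.1615 -2.1249]
```

View pics/w4.png

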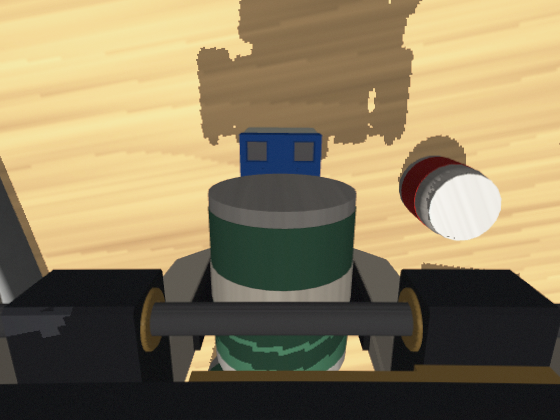

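```bash
python3 -c "
from h import *
st=dict(tool_pos=[.4223,-.2768,.2003],tool_rot=[-1.572,-.002,-.178])
R=Ro.from_euler('xyz',st['tool_rot']).as_matrix()
for p,z in(((282,197),.2035),((284,284),.2335),((284,222),.2335),((282,178),.1735)): print(p,((unproj('wrist',[p],z,st)-st['tool_pos'])@R)[0]*1000)
c,s=np.cos(-.18),np.sin(-.18)
rec=np.array([(247,142),(268,161),(294,142),(314,161)],float)
print(unproj('wrist',[(257.5,151.5),(303.5,151.5)],.067,st))
print('tub frame rel', [(.4218+c*x-s*y,-.2762+s*x+c*y) for x,y in((-.037,-.018),(-.037,.018))])"
```

```text
(282, 197) [-39.2294  -3.2807   1.8624]
(284, 284) [-15.7661 -33.2346   2.5124]
(284, 222) [-39.1292 -33.2813   2.45  ]
(282, 178) [-40.329   26.7171   1.9448]
[[ 0.3835 -0.287   0.067 ]
 [ 0.3898 -0.2519  0.067 ]]
tub frame rel [(np.float64(0.38217525104517464), np.float64(-0.2872850922534307)), (np.float64(0.38862031568850436), np.float64(-0.2518667193130584))]
```

>>> apply_moves(
  plan=[
    [0.013,0,0.02,0,9,0,1],
    [0.026,0,0.04,0,18,0,1],
    [0.04,0,0.06,0,27,0,1],
    [0.054,0,0.08,0,37,0,1],
    [0.067,0,0.1,0,47,0,1],
  ],
)

```text
time: 5.3
tool_pos: [0.5055, -0.189, 0.1971]
tool_rot: [-1.572, 0.003, -1.004]
contact_force: [1.2, 0.0, -3.4]
opening: 0.0592
```

```bash
python3 -c "
from h import *
go(.5886,-.1082,.16,-.3-np.pi/2)"
```

```text
shift mm [-23.4  37.  113.5] rotvec deg [ 0.14 49.66 -0.11] len 122
```

>>> apply_moves(
  plan=[
    [-0.005,0.01,0.025,0,10,0,1],
    [-0.01,0.02,0.05,0,20,0,1],
    [-0.015,0.03,0.08,0,30,0,1],
    [-0.02,0.035,0.1,0,40,0,1],
    [-0.023,0.037,0.114,0,49.6,0,1],
  ],
)

```text
time: 5.92
tool_pos: [0.5885, -0.1077, 0.1593]
tool_rot: [-1.575, 0.0, -1.869]
contact_force: [-0.5, 0.5, -3.3]
opening: 0.0595
```

```bash
python3 -c "
from h import *
print(robot.observe()['tool_pos']);go(.5933,-.1129,.075,-.298-np.pi/2)"
```

```text
[ 0.5885 -0.1077  0.1593]
shift mm [ 3.6 84.3  6.4] rotvec deg [ 0.23 -0.   -0.01] len 85
```

>>> apply_moves(
  plan=[
    [0.0035,0.025,0.0065,0,0,0,1],
    [0.0035,0.05,0.0065,0,0,0,1],
    [0.0035,0.07,0.0065,0,0,0,1],
    [0.0035,0.082,0.0065,0,0,0,1],
    [0.0035,0.084,0.0065,0,0,0,1],
  ],
)

```text
time: 6.55
tool_pos: [0.5935, -0.1139, 0.0763]
tool_rot: [-1.573, 0.0, -1.864]
contact_force: [-0.3, -0.2, -2.4]
opening: 0.0595
```

```bash
python3 -c "
from h import *
im,st=snap('wrist','w5.png');s2=robot.observe();print(st['tool_pos'],st['tool_rot'],st['contact_force'],s2['tool_pos'],s2['contact_force'])"
```

```text
[ 0.5935 -0.1139  0.0763] [-1.5735  0.0001 -1.8641] [-0.3353 -0.2053 -2.3979] [ 0.5939 -0.114   0.077 ] [-0.8682  0.0756 -3.0361]
```

View pics/w5.png

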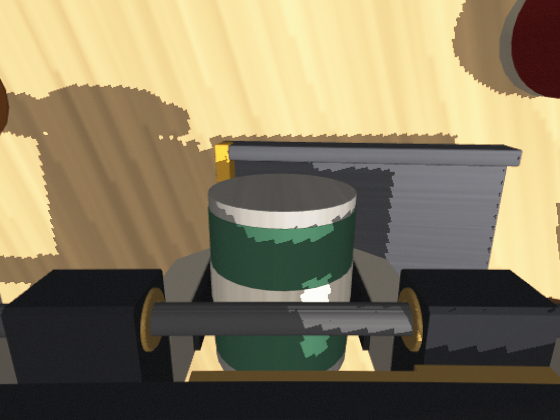

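```bash
python3 -c "
from h import *
st=dict(tool_pos=[.5937,-.1139,.0766],tool_rot=[-1.5735,0,-1.866])
R=Ro.from_euler('xyz',st['tool_rot']).as_matrix()
px=[(240,163),(500,165),(217,144),(230,144),(282,197),(520,151),(516,165)];z=[.0336,.051,.0295,.0306,.0796,.052,.052]
print((unproj('wrist',px,z,st)-st['tool_pos'])@R*1000)
go(.5933,-.1129,.054,-.298-np.pi/2)"
```

```text
[[-46.3393  43.0591 -21.8031]
 [-48.5509  25.3172 104.6368]
 [-55.7816  47.1926 -34.1843]
 [-55.9468  46.0734 -27.1003]
 [-40.7861  -3.001    0.3843]
 [-55.3568  24.2973 111.9971]
 [-48.7223  24.2987 111.4607]]
shift mm [-0.9 23.  -0.9] rotvec deg [ 0.07  0.27 -0.01] len 23
```

>>> apply_moves(
  plan=[
    [0,0.006,-0.001,0,0,0,1],
    [0,0.011,-0.002,0,0,0,1],
    [0,0.015,-0.003,0,0,0,1],
    [0,0.018,-0.004,0,0,0,1],
    [0,0.018,-0.004,0,0,0,1],
  ],
)

```text
time: 7.22
tool_pos: [0.5902, -0.1128, 0.0595]
tool_rot: [-1.571, 0.0, -1.864]
contact_force: [-0.1, -0.3, -2.6]
opening: 0.0597
```

>>> apply_moves(
  plan=[
    [0,0.001,0,0,0,0,1],
    [0,0.002,0,0,0,0,1],
    [0,0.003,0,0,0,0,1],
    [0,0.004,0,0,0,0,1],
    [0,0.004,0,0,0,0,1],
  ],
)

```text
time: 7.85
tool_pos: [0.5904, -0.1129, 0.0556]
tool_rot: [-1.571, 0.0, -1.864]
contact_force: [0.2, 0.3, -4.2]
opening: 0.0595
```

>>> apply_moves(
  plan=[
    [0,0.001,0,0,0,0,1],
    [0,0.002,0,0,0,0,1],
    [0,0.003,0,0,0,0,1],
    [0,0.0035,0,0,0,0,1],
    [0,0.0035,0,0,0,0,1],
  ],
)

```text
time: 8.48
tool_pos: [0.5904, -0.1129, 0.0521]
tool_rot: [-1.571, 0.0, -1.864]
contact_force: [-0.1, 0.7, -3.0]
opening: 0.0594
```

>>> apply_moves(
  plan=[
    [0,0.0005,-0.001,0,0,0,1],
    [0,0.001,-0.002,0,0,0,1],
    [0,0.0015,-0.003,0,0,0,1],
    [0,0.002,-0.003,0,0,0,1],
    [0,0.002,-0.003,0,0,0,1],
  ],
)

```text
time: 9.1
tool_pos: [0.5887, -0.1124, 0.0517]
tool_rot: [-1.567, 0.0, -1.864]
contact_force: [1.3, -0.1, 6.9]
opening: 0.0592
```

>>> apply_moves(
  plan=[
    [0,-0.001,0,0,0,0,1],
    [0,-0.001,-0.001,0,0,0,1],
    [0,-0.001,-0.002,0,0,0,1],
    [0,-0.001,-0.003,0,0,0,1],
    [0,-0.001,-0.003,0,0,0,1],
  ],
)

```text
time: 9.72
tool_pos: [0.5849, -0.1113, 0.0512]
tool_rot: [-1.57, 0.0, -1.864]
contact_force: [4.3, -1.0, 0.5]
opening: 0.0592
```

>>> apply_moves(
  plan=[
    [0,-0.001,-0.003,0,0,0,-0.35],
    [0,-0.001,-0.003,0,0,0,-0.5],
    [0,-0.001,-0.003,0,0,0,-0.7],
    [0,-0.001,-0.003,0,0,0,-1],
    [0,-0.001,-0.003,0,0,0,-1],
  ],
)

```text
time: 10.35
tool_pos: [0.5814, -0.1102, 0.0519]
tool_rot: [-1.572, 0.0, -1.864]
contact_force: [-0.1, 0.4, 0.5]
opening: 0.0905
```

>>> apply_moves(
  plan=[
    [0,-0.005,0.003,0,0,0,-1],
    [0,-0.03,0.003,0,0,0,-1],
    [0,-0.08,0.003,0,0,0,-1],
    [0,-0.14,0.003,0,0,0,-1],
    [0,-0.18,0.003,0,0,0,-1],
  ],
)

```text
time: 10.98
tool_pos: [0.5853, -0.1114, 0.2358]
tool_rot: [-1.567, 0.0, -1.864]
contact_force: [1.0, -0.5, -0.6]
opening: 0.0924
```

```bash
python3 -c "
from h import *
im,st=snap('wrist','w6.png');print(st['tool_pos'],st['tool_rot'],st['qpos'])
go(.3988,.2884,.24,.974);go(.3988,.2884,.24,.974-np.pi)"
```

```text
[ 0.5853 -0.1114  0.2358] [-1.567   0.     -1.8641] [-0.3167  0.4724  1.3255  0.0001  1.3399 -0.0235]
shift mm [-328.8   -2.5 -295.9] rotvec deg [  -0.13 -162.6     0.96] len 442
shift mm [-328.8   -2.5 -295.9] rotvec deg [-0.67 17.4  -0.09] len 442
```

View pics/w6.png

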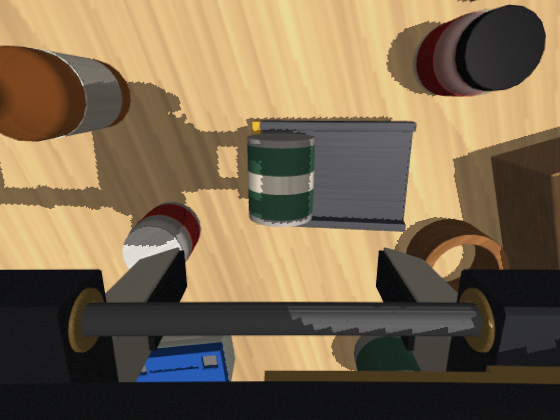

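>>> apply_moves(
  plan=[
    [-0.04,0,-0.035,0,2,0,-1],
    [-0.085,0,-0.075,0,5,0,-1],
    [-0.13,0,-0.115,0,8,0,-1],
    [-0.175,0,-0.155,0,11,0,-1],
    [-0.22,0,-0.195,0,14,0,-1],
  ],
)

```text
time: 11.65
tool_pos: [0.4606, 0.1573, 0.2325]
tool_rot: [-1.57, 0.001, -2.111]
contact_force: [0.4, 0.5, -0.3]
opening: 0.0916
```

```bash
python3 -c "
from h import *
go(.3988,.2884,.18,.974-np.pi)"
```

```text
shift mm [ -80.6   52.5 -120.4] rotvec deg [-0.02  3.27 -0.04] len 154
```

>>> apply_moves(
  plan=[
    [-0.025,0.01,-0.04,0,1,0,-1],
    [-0.055,0.03,-0.08,0,2,0,-1],
    [-0.075,0.045,-0.11,0,3,0,-1],
    [-0.0805,0.0525,-0.1205,0,3.3,0,-1],
    [-0.0805,0.0525,-0.1205,0,3.3,0,-1],
  ],
)

```text
time: 12.28
tool_pos: [0.3991, 0.2866, 0.1795]
tool_rot: [-1.571, -0.001, -2.164]
contact_force: [0.4, 0.8, 1.2]
opening: 0.0918
```

```bash
python3 -c "
from h import *
im,st=snap('wrist','w7.png');print(st['tool_pos'],st['tool_rot'])
rects('wrist',im,'yellow',.072,st)
go(.3988,.2884,.039,.974-np.pi)"
```

```text
[0.3991 0.2866 0.1795] [-1.5709 -0.0008 -2.1645]
yellow px [276. 264.] centre mm [373.3 252.7] size [10.2 61.4] yaw -0.594
yellow px [260. 220.] centre mm [379.7 288.5] size [30.2 36.4] yaw 0.977
yellow px [277. 155.] centre mm [418.4 319.1] size [29.1 62.4] yaw -0.593
shift mm [ -1.3 141.   -2.1] rotvec deg [-0.03  0.12 -0.01] len 141
```

>>> apply_moves(
  plan=[
    [-0.001,0.04,-0.001,0,0,0,-1],
    [-0.001,0.08,-0.001,0,0,0,-1],
    [-0.001,0.115,-0.001,0,0,0,-1],
    [-0.001,0.138,-0.001,0,0,0,-1],
    [-0.001,0.14,-0.001,0,0,0,-1],
  ],
)

```text
time: 12.95
tool_pos: [0.3994, 0.2867, 0.039]
tool_rot: [-1.572, -0.002, -2.168]
contact_force: [0.2, -0.5, 0.5]
opening: 0.0918
```

>>> apply_moves(
  plan=[
    [0,0,0,0,0,0,0],
    [0,0,0,0,0,0,0.3],
    [0,0,0,0,0,0,1],
    [0,0,0,0,0,0,1],
    [0,0,0,0,0,0,1],
  ],
  squeeze=20,
)

```text
time: 13.58
tool_pos: [0.3993, 0.2882, 0.0403]
tool_rot: [-1.57, 0.001, -2.166]
contact_force: [0.2, -1.3, 6.4]
opening: 0.0613
```

>>> apply_moves(
  plan=[
    [0,-0.01,0,0,0,0,1],
    [0,-0.04,0,0,0,0,1],
    [0,-0.08,0,0,0,0,1],
    [0,-0.13,0,0,0,0,1],
    [0,-0.15,0,0,0,0,1],
  ],
  squeeze=25,
)

```text
time: 14.2
tool_pos: [0.3997, 0.2885, 0.1928]
tool_rot: [-1.569, 0.004, -2.166]
contact_force: [-0.2, -0.2, -3.7]
opening: 0.0622
```

```bash
python3 -c "
from h import *
im,st=snap('wrist','w8.png');print(st['tool_pos'],st['tool_rot'],st['opening'],st['contact_force'])
go(.4218,-.2762,.27,-.18-np.pi)"
```

```text
[0.3997 0.2885 0.1928] [-1.5688  0.0038 -2.1658] 0.06215408546733599 [-0.1896 -0.1502 -3.6902]
shift mm [455.5 -77.3 334.7] rotvec deg [ 0.03 66.23 -0.4 ] len 570
```

View pics/w8.png

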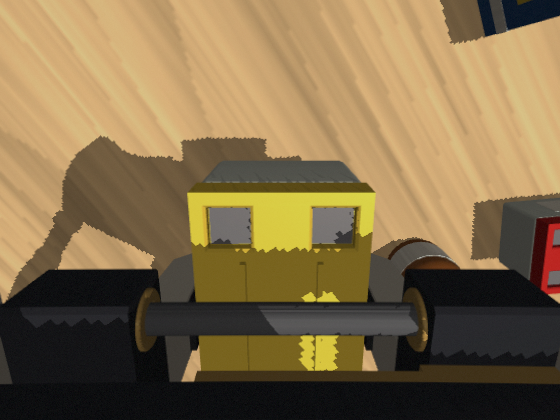

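```bash
python3 -c "
from h import *
st=dict(tool_pos=[.3997,.2885,.1928],tool_rot=[-1.5688,.0038,-2.1658])
R=Ro.from_euler('xyz',st['tool_rot']).as_matrix()
print((unproj('wrist',[(230,226),(333,226),(190,192),(375,192)],[.1928+.0285,.1928+.0285,.1928+.0335,.1928+.0335],st)-st['tool_pos'])@R*1000)"
```

```text
[[-37.4222 -28.3947 -18.3467]
 [-37.4057 -28.3226  17.7896]
 [-51.116  -33.3662 -30.1348]
 [-51.1004 -33.2458  30.2181]]
```

>>> apply_moves(
  plan=[
    [0.02,-0.03,0.015,0,5,0,1],
    [0.06,-0.06,0.043,0,12,0,1],
    [0.1,-0.078,0.073,0,20,0,1],
    [0.15,-0.078,0.11,0,28,0,1],
    [0.2,-0.078,0.147,0,36,0,1],
  ],
)

```text
time: 14.88
tool_pos: [0.408, 0.0384, 0.2674]
tool_rot: [-1.571, -0.0, -2.798]
contact_force: [1.6, 0.2, -2.4]
opening: 0.0617
```

```bash
python3 -c "
from h import *
go(.4218,-.2762,.27,-.18-np.pi)"
```

```text
shift mm [ 93.   -2.6 300.8] rotvec deg [ 0.01 30.    0.02] len 315
```

>>> apply_moves(
  plan=[
    [0.018,0,0.06,0,6,0,1],
    [0.036,0,0.12,0,12,0,1],
    [0.055,-0.002,0.18,0,18,0,1],
    [0.075,-0.003,0.24,0,24,0,1],
    [0.093,-0.003,0.3,0,30,0,1],
  ],
)

```text
time: 15.5
tool_pos: [0.4225, -0.2739, 0.2701]
tool_rot: [-1.572, -0.001, 2.961]
contact_force: [0.7, -0.4, -1.9]
opening: 0.062
```

>>> apply_moves(
  plan=[
    [0,0,0.001,0,0,0,1],
    [0,0,0.001,0,0,0,1],
    [0,0,0.001,0,0,0,1],
    [0,0,0.001,0,0,0,1],
    [0,0,0.001,0,0,0,1],
  ],
)

```text
time: 16.12
tool_pos: [0.4232, -0.2723, 0.271]
tool_rot: [-1.571, 0.0, 2.967]
contact_force: [0.1, 0.7, -2.2]
opening: 0.0616
```

```bash
python3 -c "
from h import *
im,st=snap('wrist','w9.png')
print(st['tool_pos'],st['tool_rot'],st['opening'],robot.observe()['tool_pos'],robot.observe()['tool_rot'])
cv2.imwrite('pics/w9c.png',cv2.resize(im[80:280,160:400],None,fx=3,fy=3,interpolation=cv2.INTER_CUBIC))"
```

```text
[ 0.4232 -0.2723  0.271 ] [-1.5707  0.0004  2.9667] 0.061626359575737207 [ 0.4232 -0.2725  0.2709] [-1.5707  0.0004  2.9663]
```

View pics/w9c.png

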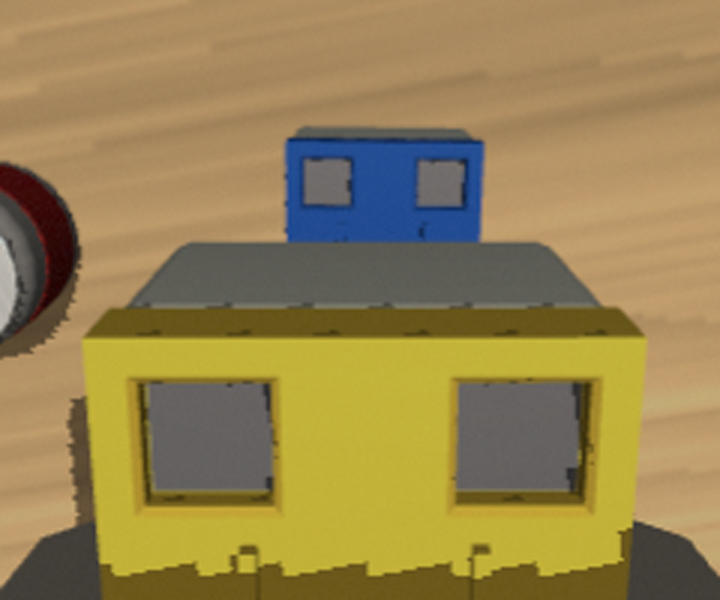

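```bash
cat >rel.py <<'E'
from h import *
def rel(st,pts,dz,off=(160,80),f=3):   # crop px -> tool frame mm, at heights dz (world z)
    R=Ro.from_euler('xyz',st['tool_rot']).as_matrix()
    px=(np.array(pts,float)+.5)/f-.5+off
    return (unproj('wrist',px,dz,st)-st['tool_pos'])@R*1000
E
python3 -c "
from rel import *
st=dict(tool_pos=[.4232,-.2724,.271],tool_rot=[-1.5707,.0004,2.9665])
print('blue corners',rel(st,[(287,139),(484,141)],.072))
print('blue recess',rel(st,[(327.5,182),(441,183.5)],.067))
zt=.271+.033
print('yel corners',rel(st,[(84,338),(646,338)],zt))
print('yel recess top rim',rel(st,[(128,378),(282,378),(450,378),(602,378),(128,514),(602,514)],zt))
"
```

```text
blue corners [[-50.5139 199.0178 -25.5866]
 [-49.9093 199.0234  35.8324]]
blue recess [[-36.6223 204.0134 -13.2657]
 [-36.1522 204.0167  23.0669]]
yel corners [[-49.6484 -32.9832 -32.0132]
 [-49.6713 -32.9773  29.295 ]]
yel recess top rim [[-45.0779 -32.9846 -27.5209]
 [-45.0843 -32.983  -10.5288]
 [-45.0915 -32.9812   8.0409]
 [-45.098  -32.9796  24.8089]
 [-28.7176 -32.9913 -28.5568]
 [-28.7407 -32.986   25.8617]]
```

>>> apply_moves(
  plan=[
    [0,0.03,0.0055,0,0.6,0,1],
    [0,0.065,0.0055,0,0.6,0,1],
    [0,0.1,0.0055,0,0.6,0,1],
    [0,0.12,0.0055,0,0.6,0,1],
    [0,0.122,0.0055,0,0.6,0,1],
  ],
)

```text
time: 16.8
tool_pos: [0.4215, -0.2778, 0.1476]
tool_rot: [-1.572, -0.002, 2.955]
contact_force: [-0.8, 0.7, -2.2]
opening: 0.0616
```

>>> apply_moves(
  plan=[
    [0,0,0,0,0,0,1],
    [0,0,0,0,0,0,1],
    [0,0,0,0,0,0,1],
    [0,0,0,0,0,0,1],
    [0,0,0,0,0,0,1],
  ],
)

```text
time: 17.42
tool_pos: [0.4221, -0.2785, 0.1488]
tool_rot: [-1.571, 0.0, 2.955]
contact_force: [-0.5, -0.6, -2.7]
opening: 0.0624
```

```bash
python3 -c "
from h import *
im,st=snap('wrist','w10.png')
print(st['tool_pos'],st['tool_rot'],st['opening'],robot.observe()['tool_pos'],robot.observe()['tool_rot'])
cv2.imwrite('pics/w10c.png',cv2.resize(im[80:280,160:400],None,fx=3,fy=3,interpolation=cv2.INTER_CUBIC))"
```

```text
[ 0.4221 -0.2785  0.1488] [-1.5708  0.0003  2.9548] 0.06240447856683135 [ 0.422  -0.2785  0.1488] [-1.5708  0.0001  2.9548]
```

View pics/w10c.png

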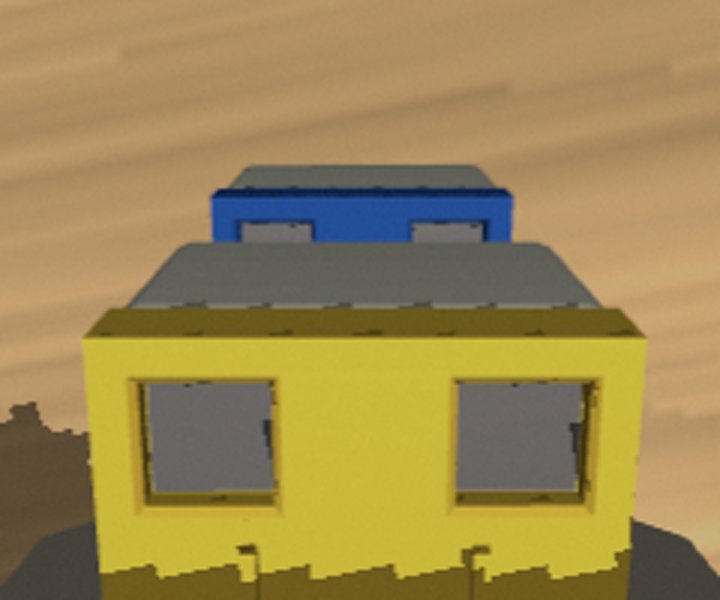

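```bash
python3 -c "
from rel import *
st=dict(tool_pos=[.4221,-.2785,.1488],tool_rot=[-1.5708,.0002,2.9548])
print('blue corners',rel(st,[(212,197),(513,197)],.072))
zt=.1488+.033
print('yel corners',rel(st,[(84,338),(646,338)],zt))
im=cv2.imread('pics/w10.png')[80:280,160:400]
h=cv2.cvtColor(im,cv2.COLOR_BGR2HSV)
for c,rows in(('blue',(66,68)),('yellow',(114,118))):
  m=cv2.inRange(h,*map(np.array,HSV[c]))
  for r in rows: x=np.flatnonzero(m[r]);print(c,r,x.min(),x.max())
  for col in (75,100,130,165) if c=='blue' else(40,100,140,200): print(col,np.flatnonzero(m[:,col])[:2])
"
```

```text
blue corners [[-49.5987  76.81   -32.7091]
 [-49.6217  76.8098  29.0431]]
yel corners [[-49.6332 -32.99   -32.0132]
 [-49.6578 -32.9902  29.2898]]
blue 66 71 170
blue 68 71 170
75 [63 64]
100 [63 64]
130 [63 64]
165 [63 64]
yellow 114 28 215
yellow 118 28 214
40 [112 113]
100 [112 113]
140 [112 113]
200 [112 113]
```

>>> apply_moves(
  plan=[
    [0,0.01,-0.001,0,0,0,1],
    [0,0.02,-0.001,0,0,0,1],
    [0,0.028,-0.001,0,0,0,1],
    [0,0.034,-0.001,0,0,0,1],
    [0,0.034,-0.001,0,0,0,1],
  ],
)

```text
time: 18.1
tool_pos: [0.422, -0.2773, 0.1141]
tool_rot: [-1.571, -0.001, 2.955]
contact_force: [0.1, 0.5, -2.0]
opening: 0.0615
```

>>> apply_moves(
  plan=[
    [0,0.001,0,0,0,0,1],
    [0,0.002,0,0,0,0,1],
    [0,0.003,0,0,0,0,1],
    [0,0.0045,0,0,0,0,1],
    [0,0.005,0,0,0,0,1],
  ],
)

```text
time: 18.73
tool_pos: [0.4222, -0.2775, 0.1096]
tool_rot: [-1.571, -0.0, 2.955]
contact_force: [-0.1, -0.4, -3.3]
opening: 0.062
```

>>> apply_moves(
  plan=[
    [0,0.001,0,0,0,0,1],
    [0,0.002,0,0,0,0,1],
    [0,0.003,0,0,0,0,1],
    [0,0.0035,0,0,0,0,1],
    [0,0.0035,0,0,0,0,1],
  ],
)

```text
time: 19.35
tool_pos: [0.4224, -0.2777, 0.107]
tool_rot: [-1.57, 0.001, 2.955]
contact_force: [-1.6, 0.3, 6.0]
opening: 0.0618
```

>>> apply_moves(
  plan=[
    [0,0,0,0,0,0,-0.4],
    [0,0,0,0,0,0,-0.6],
    [0,0,0,0,0,0,-0.8],
    [0,0,0,0,0,0,-1],
    [0,0,0,0,0,0,-1],
  ],
)

```text
time: 19.98
tool_pos: [0.4222, -0.2775, 0.1061]
tool_rot: [-1.571, -0.0, 2.955]
contact_force: [-0.1, 0.9, -0.3]
opening: 0.091
```

>>> apply_moves(
  plan=[
    [0,-0.005,0,0,0,0,-1],
    [0,-0.03,0,0,0,0,-1],
    [0,-0.07,0,0,0,0,-1],
    [0,-0.12,0,0,0,0,-1],
    [0,-0.15,0,0,0,0,-1],
  ],
)

```text
time: 20.6
tool_pos: [0.4226, -0.2778, 0.2591]
tool_rot: [-1.569, 0.003, 2.955]
contact_force: [-0.2, 0.3, -0.7]
opening: 0.092
```

```bash
python3 -c "
from h import *
im,st=snap('wrist','w11.png');print(st['tool_pos'],st['tool_rot'],st['qpos'])
cv2.imwrite('pics/w11c.png',cv2.resize(im[80:280,160:400],None,fx=3,fy=3,interpolation=cv2.INTER_CUBIC))
go(.59,.106,.2,-.497-np.pi)
go(.59,.106,.2,-.497)"
```

```text
[ 0.4226 -0.2778  0.2591] [-1.5691  0.003   2.9548] [-0.7333  0.2881  1.5413  0.0001  1.3087  1.0242]
shift mm [ -91.6   61.3 -409.2] rotvec deg [-0.19 17.78 -0.48] len 424
shift mm [ -91.6   61.3 -409.2] rotvec deg [  -0.69 -162.22    0.28] len 424
```

```bash
python3 -c "
from h import *
im=cv2.imread('pics/w11.png');st=dict(tool_pos=[.4226,-.2778,.2591],tool_rot=[-1.5705,.001,2.9548])
rects('wrist',im,'yellow',.139,st);rects('wrist',im,'blue',.072,st)
a,s=snap('top','top1.png');rects('top',a,'yellow',.139);rects('top',a,'blue',.072)"
```

```text
yellow px [307. 259.] centre mm [ 373.9 -286.8] size [10.6 22.7] yaw 1.385
yellow px [279. 238.] centre mm [ 393.9 -270.1] size [ 3.4 62. ] yaw 1.384
yellow px [280. 182.] centre mm [ 436.7 -278.3] size [62.6 70.2] yaw -0.186
blue px [281. 130.] centre mm [ 471.  -285.4] size [ 2.5 59.8] yaw 1.369
yellow px [278. 261.] centre mm [432.9  14.8] size [27.7 28. ] yaw -1.566
blue px [145. 172.] centre mm [650.4 351.8] size [ 49.4 111.7] yaw 1.379
blue px [ 42. 181.] centre mm [630.6 605.6] size [203.6 387.8] yaw 0.036
blue px [177.  27.] centre mm [1023.4  267.5] size [146.5 393.1] yaw -1.551
```

>>> apply_moves(
  plan=[
    [-0.01,0,-0.05,0,2,0,-1],
    [-0.022,0,-0.105,0,5,0,-1],
    [-0.035,0,-0.16,0,8,0,-1],
    [-0.05,0,-0.215,0,11,0,-1],
    [-0.06,0,-0.27,0,14,0,-1],
  ],
)

```text
time: 21.32
tool_pos: [0.5316, -0.0216, 0.2553]
tool_rot: [-1.571, -0.001, 2.709]
contact_force: [0.2, 0.0, 0.4]
opening: 0.0921
```

```bash
python3 -c "
from h import *
go(.59,.106,.24,-.497-np.pi)"
```

```text
shift mm [   0.5   15.3 -140.3] rotvec deg [-0.02  3.67  0.06] len 141
```

>>> apply_moves(
  plan=[
    [0,0.01,-0.045,0,1,0,-1],
    [0,0.03,-0.095,0,2,0,-1],
    [0,0.055,-0.13,0,3,0,-1],
    [0,0.075,-0.14,0,3.7,0,-1],
    [0,0.075,-0.14,0,3.7,0,-1],
  ],
)

```text
time: 21.95
tool_pos: [0.5884, 0.1045, 0.1785]
tool_rot: [-1.568, -0.005, 2.647]
contact_force: [0.8, -0.7, -0.4]
opening: 0.0918
```

```bash
python3 -c "
from h import *
im,st=snap('wrist','w12.png');print(st['tool_pos'],st['tool_rot'])
rects('wrist',im,'red',.072,st)
go(.59,.106,.039,-.497-np.pi)"
```

```text
[0.5884 0.1045 0.1785] [-1.568  -0.0047  2.6474]
red px [273. 240.] centre mm [567.3 121.5] size [ 9.8 62.1] yaw 1.161
red px [277. 182.] centre mm [605.  100.7] size [62.1 70.4] yaw -0.496
shift mm [ -0.1 141.1  -2.5] rotvec deg [-0.09  0.12  0.13] len 141
```

>>> apply_moves(
  plan=[
    [-0.001,0.04,-0.003,0,0,0,-1],
    [-0.001,0.08,-0.003,0,0,0,-1],
    [-0.001,0.115,-0.003,0,0,0,-1],
    [-0.001,0.138,-0.003,0,0,0,-1],
    [-0.001,0.14,-0.003,0,0,0,-1],
  ],
)

```text
time: 22.62
tool_pos: [0.5915, 0.1051, 0.0407]
tool_rot: [-1.57, -0.002, 2.645]
contact_force: [-0.8, 0.3, -0.4]
opening: 0.0919
```

>>> apply_moves(
  plan=[
    [0,0,0,0,0,0,0],
    [0,0,0,0,0,0,0.3],
    [0,0,0,0,0,0,1],
    [0,0,0,0,0,0,1],
    [0,0,0,0,0,0,1],
  ],
  squeeze=20,
)

```text
time: 23.25
tool_pos: [0.5926, 0.1062, 0.0419]
tool_rot: [-1.572, 0.001, 2.646]
contact_force: [-0.2, -0.1, 5.4]
opening: 0.0623
```

>>> apply_moves(
  plan=[
    [0,-0.01,0,0,0,0,1],
    [0,-0.05,0,0,0,0,1],
    [0,-0.1,0,0,0,0,1],
    [0,-0.16,0,0,0,0,1],
    [0,-0.21,0,0,0,0,1],
  ],
  squeeze=25,
)

```text
time: 23.88
tool_pos: [0.5918, 0.106, 0.2535]
tool_rot: [-1.571, 0.0, 2.646]
contact_force: [-0.3, 0.4, -3.0]
opening: 0.062
```

```bash
python3 -c "
from h import *
print(robot.observe());go(.4222,-.2775,.28,2.955)"
```

```text
{'time': 23.875, 'qpos': array([ 0.0497,  0.4734,  1.275 , -0.    ,  1.3929,  2.1162]), 'qvel': array([-0.0018, -0.2683, -0.6412, -0.0005,  0.9217, -0.0004]), 'joint_efforts': array([  0.265 , -52.7806, -24.7343,  -0.0061,  -0.9673,   0.0005]), 'tool_pos': array([0.5918, 0.106 , 0.2535]), 'tool_rot': array([-1.571 ,  0.0003,  2.646 ]), 'contact_force': array([-0.2883,  0.4016, -3.0492]), 'torque': array([-0.0327,  0.0979, -0.0367]), 'opening': 0.06202774329536452}
shift mm [-33.2 -26.5 418. ] rotvec deg [  0.01 -17.71  -0.02] len 420
```

>>> apply_moves(
  plan=[
    [-0.004,-0.01,0.045,0,-2,0,1],
    [-0.008,-0.02,0.1,0,-4,0,1],
    [-0.013,-0.027,0.16,0,-7,0,1],
    [-0.018,-0.027,0.22,0,-10,0,1],
    [-0.023,-0.027,0.28,0,-13,0,1],
  ],
)

```text
time: 24.5
tool_pos: [0.4778, -0.1526, 0.2782]
tool_rot: [-1.571, -0.001, 2.875]
contact_force: [1.2, -1.0, -3.3]
opening: 0.0618
```

```bash
python3 -c "
from h import *
go(.4222,-.2775,.217,2.955)"
```

```text
shift mm [ 20.6  61.3 135.1] rotvec deg [ 0.   -4.59  0.03] len 150
```

>>> apply_moves(
  plan=[
    [0.007,0,0.045,0,-1.5,0,1],
    [0.014,0,0.09,0,-3,0,1],
    [0.0205,0.01,0.125,0,-4.6,0,1],
    [0.0205,0.04,0.135,0,-4.6,0,1],
    [0.0205,0.061,0.135,0,-4.6,0,1],
  ],
)

```text
time: 25.12
tool_pos: [0.4224, -0.2765, 0.2159]
tool_rot: [-1.572, -0.002, 2.951]
contact_force: [0.2, 0.7, -3.5]
opening: 0.0617
```

>>> apply_moves(
  plan=[
    [0,0,0,0,0,0,1],
    [0,0,0,0,0,0,1],
    [0,0,0,0,0,0,1],
    [0,0,0,0,0,0,1],
    [0,0,0,0,0,0,1],
  ],
)

```text
time: 25.75
tool_pos: [0.4237, -0.2759, 0.2176]
tool_rot: [-1.571, 0.001, 2.953]
contact_force: [0.5, -0.2, -2.9]
opening: 0.0615
```

```bash
cat >edges.py <<'E'
from rel import *
def edges(im,st,col,z,rmin,rmax):   # lid front-edge corners of a colour, tool frame
    h=cv2.cvtColor(im,cv2.COLOR_BGR2HSV);m=cv2.inRange(h,*map(np.array,HSV[col]))
    m[:, :160]=0;m[:,400:]=0;m[:rmin]=0;m[rmax:]=0
    r0=[np.flatnonzero(m[:,c])[0] for c in range(160,400) if m[:,c].sum()>255*2]
    top=np.median(r0);n=np.arange(int(top)+1,int(top)+6)
    ex=[(np.flatnonzero(m[r]).min()-.5,np.flatnonzero(m[r]).max()+.5) for r in n if m[r].any()]
    cs=[c for c in range(160,400) if m[:,c].sum()>255*2]
    k=len(cs)//5;print(col,"top row",top,"rows left/right fifth",np.mean(r0[k:2*k]),np.mean(r0[-2*k:-k]),ex)
    e=np.median(ex,0)
    q=rel(st,[(e[0],top),(e[1],top)],z,(0,0),1);print(q,"mid",q.mean(0));return q
E
python3 -c "
from edges import *
# reference: same measure on the earlier yellow-over-blue picture
st=dict(tool_pos=[.4221,-.2785,.1488],tool_rot=[-1.5708,.0002,2.9548]);im=cv2.imread('pics/w10.png')
edges(im,st,'blue',.072,130,170);edges(im,st,'yellow',.1488+.033,180,250)
im,st=snap('wrist','w13.png');print(st['tool_pos'],st['tool_rot'],robot.observe()['contact_force'])
edges(im,st,'yellow',.139,130,200);edges(im,st,'red',st['tool_pos'][2]+.033,170,250)
h=cv2.cvtColor(im,cv2.COLOR_BGR2HSV)
for c in (240,280,320):
  print(c,[ (r,h[r,c].tolist()) for r in range(136,200,4)])
"
```

```text
blue top row 143.0 rows left/right fifth 143.0 143.0 [(np.float64(231.5), np.float64(328.5)), (np.float64(230.5), np.float64(329.5)), (np.float64(230.5), np.float64(330.5)), (np.float64(230.5), np.float64(330.5)), (np.float64(230.5), np.float64(330.5))]
[[-51.0227  76.8103 -32.5461]
 [-51.0454  76.8101  28.8806]] mid [-51.034   76.8102  -1.8327]
yellow top row 192.0 rows left/right fifth 192.0 192.0 [(np.float64(187.5), np.float64(375.5)), (np.float64(187.5), np.float64(375.5)), (np.float64(187.5), np.float64(375.5)), (np.float64(187.5), np.float64(374.5)), (np.float64(187.5), np.float64(374.5))]
[[-49.7443 -32.9899 -32.059 ]
 [-49.7689 -32.9902  29.4441]] mid [-49.7566 -32.99    -1.3074]
[ 0.4237 -0.2759  0.2176] [-1.5705  0.0006  2.9534] [-0.3482  0.2114 -2.5824]
yellow top row 147.0 rows left/right fifth 147.0 146.6 [(np.float64(233.5), np.float64(333.5)), (np.float64(233.5), np.float64(333.5)), (np.float64(233.5), np.float64(333.5)), (np.float64(233.5), np.float64(333.5)), (np.float64(233.5), np.float64(333.5))]
[[-48.3233  78.571  -31.0329]
 [-48.3391  78.5885  31.0854]] mid [-4
[... 765 characters left out ...]
33, 142]), (140, [30, 21, 107]), (144, [24, 78, 121]), (148, [28, 172, 222]), (152, [28, 172, 222]), (156, [28, 173, 221]), (160, [28, 174, 221]), (164, [30, 22, 104]), (168, [30, 22, 105]), (172, [30, 21, 107]), (176, [33, 23, 109]), (180, [33, 21, 110]), (184, [24, 30, 136]), (188, [0, 211, 93]), (192, [1, 219, 92]), (196, [1, 206, 196])]
320 [(136, [109, 143, 150]), (140, [33, 21, 108]), (144, [24, 75, 126]), (148, [29, 170, 222]), (152, [28, 172, 222]), (156, [22, 102, 123]), (160, [9, 14, 127]), (164, [33, 22, 106]), (168, [30, 22, 105]), (172, [30, 23, 109]), (176, [30, 21, 108]), (180, [30, 23, 109]), (184, [19, 32, 87]), (188, [0, 211, 93]), (192, [2, 214, 94]), (196, [1, 209, 195])]
```

```bash
python3 -c "
from edges import *
im=cv2.imread('pics/w13.png');h=cv2.cvtColor(im,cv2.COLOR_BGR2HSV)
st=dict(tool_pos=[.4237,-.2759,.2176],tool_rot=[-1.5705,.0006,2.9534])
for c in (205,230,280,330,358): print(c,h[190:198,c,2].tolist(), h[140:150,c,2].tolist() if 235<c<333 else '')
for r in (195,196,197,198,200):
  x=np.flatnonzero((h[r,:,0]<6)&(h[r,:,1]>150));x=x[(x>160)&(x<400)];print(r,x.min(),x.max())
"
```

```text
205 [93, 92, 94, 94, 108, 173, 195, 196] 
230 [92, 92, 93, 93, 101, 152, 194, 195] 
280 [94, 92, 92, 91, 100, 151, 196, 194] [107, 107, 109, 110, 121, 119, 121, 145, 222, 221]
330 [92, 92, 92, 91, 74, 133, 196, 196] [211, 213, 212, 208, 178, 120, 123, 159, 221, 222]
358 [93, 93, 91, 83, 78, 132, 197, 195] 
195 190 373
196 190 373
197 190 373
198 190 373
200 190 373
```

```bash
python3 -c "
from edges import *
st=dict(tool_pos=[.4237,-.2759,.2176],tool_rot=[-1.5705,.0006,2.9534])
for hz in (.031,.033):
  r=rel(st,[(189.5,195),(373.5,195)],.2176+hz,(0,0),1);print('red',hz,r.tolist(),r.mean(0))
y=rel(st,[(232.5,147.2),(333.5,147.2)],.139,(0,0),1);print('yel',y.tolist(),y.mean(0))
im=cv2.imread('pics/w13.png');h=cv2.cvtColor(im,cv2.COLOR_BGR2HSV)
for r in (149,151,153): print(h[r,228:238].tolist(),h[r,329:338].tolist())
"
```

```text
red 0.031 [[-48.16020913838923, -30.98059587253858, -32.00878757537392], [-48.179817920600314, -30.962385853807124, 29.403994666909718]] [-48.17   -30.9715  -1.3024]
red 0.033 [[-48.722645954840125, -32.98010397964881, -31.486126269120785], [-48.741919725907046, -32.96220507453701, 28.877433934557008]] [-48.7323 -32.9712  -1.3043]
yel [[-48.19145957183841, 78.61954927200274, -31.665064670319424], [-48.20815895199437, 78.6381576930102, 31.09807775777951]] [-48.1998  78.6289  -0.2835]
[[17, 110, 199], [17, 110, 199], [17, 111, 199], [17, 110, 201], [17, 111, 202], [21, 127, 206], [26, 160, 217], [28, 173, 221], [28, 172, 222], [28, 173, 221]] [[29, 172, 221], [29, 171, 222], [28, 171, 222], [29, 172, 221], [27, 162, 221], [22, 133, 215], [17, 110, 211], [17, 111, 212], [17, 110, 211]]
[[17, 110, 202], [17, 110, 202], [17, 110, 202], [17, 111, 203], [17, 110, 202], [19, 120, 206], [25, 152, 217], [28, 172, 222], [28, 173, 221], [28, 172, 222]] [[28, 172, 222], [29, 170, 222], [28, 171, 222], [28, 172, 222], [26, 154, 220], [20, 123, 215], [17, 111, 213], [17, 111, 214], [17, 112, 214]]
[[17, 111, 203], [17, 111, 204], [17, 109, 205], [17, 110, 204], [17, 111, 203], [20, 121, 207], [25, 150, 218], [28, 173, 222], [28, 174, 221], [28, 173, 222]] [[28, 172, 222], [28, 171, 222], [28, 173, 221], [28, 171, 222], [26, 154, 220], [20, 120, 216], [17, 111, 215], [17, 111, 216], [17, 110, 216]]
```

>>> apply_moves(
  plan=[
    [0,0.01,0.001,0,0,0,1],
    [0,0.02,0.001,0,0,0,1],
    [0,0.028,0.001,0,0,0,1],
    [0,0.033,0.001,0,0,0,1],
    [0,0.033,0.001,0,0,0,1],
  ],
)

```text
time: 26.42
tool_pos: [0.4232, -0.2768, 0.1837]
tool_rot: [-1.571, -0.001, 2.953]
contact_force: [0.0, -0.3, -3.1]
opening: 0.0618
```

>>> apply_moves(
  plan=[
    [0,0.001,0,0,0,0,1],
    [0,0.002,0,0,0,0,1],
    [0,0.003,0,0,0,0,1],
    [0,0.0045,0,0,0,0,1],
    [0,0.005,0,0,0,0,1],
  ],
)

```text
time: 27.05
tool_pos: [0.4233, -0.2769, 0.1791]
tool_rot: [-1.571, -0.0, 2.953]
contact_force: [0.2, -0.2, -2.8]
opening: 0.0617
```

>>> apply_moves(
  plan=[
    [0,0.0005,0,0,0,0,1],
    [0,0.001,0,0,0,0,1],
    [0,0.0015,0,0,0,0,1],
    [0,0.002,0,0,0,0,1],
    [0,0.002,0,0,0,0,1],
  ],
)

```text
time: 27.68
tool_pos: [0.4234, -0.2769, 0.1772]
tool_rot: [-1.571, -0.0, 2.953]
contact_force: [-0.2, 1.0, -2.9]
opening: 0.0619
```

>>> apply_moves(
  plan=[
    [0,0.0005,0,0,0,0,1],
    [0,0.001,0,0,0,0,1],
    [0,0.0015,0,0,0,0,1],
    [0,0.0015,0,0,0,0,1],
    [0,0.0015,0,0,0,0,1],
  ],
)

```text
time: 28.3
tool_pos: [0.4234, -0.2769, 0.1757]
tool_rot: [-1.571, 0.0, 2.953]
contact_force: [0.3, 0.1, -2.3]
opening: 0.0617
```

>>> apply_moves(
  plan=[
    [0,0.0005,0,0,0,0,1],
    [0,0.001,0,0,0,0,1],
    [0,0.0015,0,0,0,0,1],
    [0,0.0015,0,0,0,0,1],
    [0,0.0015,0,0,0,0,1],
  ],
)

```text
time: 28.92
tool_pos: [0.4236, -0.2772, 0.1752]
tool_rot: [-1.57, 0.001, 2.953]
contact_force: [-2.1, 0.9, 7.2]
opening: 0.0618
```

>>> apply_moves(
  plan=[
    [0,0,0,0,0,0,-0.4],
    [0,0,0,0,0,0,-0.6],
    [0,0,0,0,0,0,-0.8],
    [0,0,0,0,0,0,-1],
    [0,0,0,0,0,0,-1],
  ],
)

```text
time: 29.55
tool_pos: [0.4234, -0.2769, 0.1741]
tool_rot: [-1.571, -0.0, 2.953]
contact_force: [0.3, 1.3, -0.7]
opening: 0.0913
```

>>> apply_moves(
  plan=[
    [0,-0.005,0,0,0,0,-1],
    [0,-0.03,0,0,0,0,-1],
    [0,-0.07,0,0,0,0,-1],
    [0,-0.11,0,0,0,0,-1],
    [0,-0.13,0,0,0,0,-1],
  ],
)

```text
time: 30.18
tool_pos: [0.4238, -0.2773, 0.307]
tool_rot: [-1.569, 0.003, 2.953]
contact_force: [-0.1, 0.0, 0.2]
opening: 0.0915
```

```bash
python3 -c "
from h import *
im,st=snap('wrist','w14.png');print(st['tool_pos'],st['tool_rot'],st['contact_force'],st['opening'])
for c,z in(('red',.206),('yellow',.139),('blue',.072)): rects('wrist',im,c,z,st,40)
go(.45,-.1,.3,2.95)
"
```

```text
[ 0.4238 -0.2773  0.307 ] [-1.5689  0.0033  2.9531] [-0.0921  0.0237  0.2166] 0.09153421280320297
red px [312. 268.] centre mm [ 376.9 -288.6] size [16.7 18.5] yaw 1.448
red px [280. 242.] centre mm [ 399.9 -271. ] size [ 4.8 61.5] yaw 1.382
red px [280. 186.] centre mm [ 440.3 -278.7] size [62.2 64.8] yaw -0.188
yellow px [281. 134.] centre mm [ 470.7 -285. ] size [ 1.7 60.1] yaw 1.368
blue px [281. 126.] centre mm [ 471.3 -285.2] size [ 2.  59.9] yaw 1.383
shift mm [   8.1    8.2 -179.4] rotvec deg [-0.2   0.18 -0.34] len 180
```

>>> apply_moves(
  plan=[
    [0,0,-0.03,0,0,0,-1],
    [0,0,-0.09,0,0,0,-1],
    [0,0,-0.15,0,0,0,-1],
    [0,0,-0.21,0,0,0,-1],
    [0,0,-0.26,0,0,0,-1],
  ],
)

```text
time: 30.85
tool_pos: [0.472, -0.0194, 0.304]
tool_rot: [-1.571, -0.0, 2.954]
contact_force: [-0.2, -0.6, -0.2]
opening: 0.0915
```

```bash
python3 -c "
from h import *
a,st=snap('top','top2.png');b,_=snap('scene','scene2.png');print(st['time'],st['tool_pos'])
for c,z in(('red',.206),('yellow',.139),('blue',.072)): rects('top',a,c,z)
# scene: predicted stack corner rows vs image colours along the stack's central vertical line
c0=np.array([.4225,-.2765]);
for z in (.206,.139,.072,0): print(z,proj('scene',[[*c0,z]]).round(1))
h=cv2.cvtColor(b,cv2.COLOR_BGR2HSV)
for c in HSV:
  m=cv2.inRange(h,*map(np.array,HSV[c]));m[:,:120]=0;m[:,220:]=0;m[:180]=0;m[300:]=0
  n,l,s,ce=cv2.connectedComponentsWithStats(m);print(c,[(s[i].tolist(),ce[i].round(1).tolist()) for i in range(1,n) if s[i,4]>15])
def box(z,th=-.186):
  cs,sn=np.cos(th),np.sin(th);return np.array([[c0[0]+cs*x-sn*y,c0[1]+sn*x+cs*y,z] for x in(-.05,.05) for y in(-.031,.031)])
print('pred red lid bbox',proj('scene',box(.206)).min(0),proj('scene',box(.206)).max(0))
a0=cv2.imread('pics/top0.png');d=cv2.absdiff(a,a0).max(2)
for n,(u,v) in dict(jam=(306,128),tape=(384,143),bean=(432,177),soup=(339,251),sauce=(230,247),oil=(278,261),carton=(149,173)).items(): print(n,d[v-12:v+12,u-12:u+12].mean().round(1))
cv2.imwrite('pics/x.png',d)
"
```

```text
30.85 [ 0.472  -0.0194  0.304 ]
red px [411. 269.] centre mm [ 422.2 -275.8] size [62.  99.1] yaw -0.182
red px [228. 247.] centre mm [466.4 123.4] size [43.5 43.8] yaw -1.566
blue px [145. 172.] centre mm [650.4 351.8] size [ 49.4 111.7] yaw 1.379
blue px [ 42. 181.] centre mm [630.6 605.6] size [203.6 387.8] yaw 0.036
blue px [175.  27.] centre mm [1023.4  267.6] size [146.5 393.1] yaw -1.551
0.206 [[158.5 215.3]]
0.139 [[164.1 230.3]]
0.072 [[169.3 244. ]]
0 [[174.3 257.3]]
red [([140, 198, 39, 40, 763], [158.9, 217.5])]
yellow [([161, 240, 21, 12, 33], [171.6, 245.4])]
blue [([167, 253, 20, 13, 60], [176.5, 259.2])]
pred red lid bbox [138.4443 195.7916] [179.3454 236.0567]
jam 5.7
tape 9.2
bean 10.8
soup 80.9
sauce 9.4
oil 70.5
carton 8.4
```

```bash
python3 -c "
from h import *
a=cv2.imread('pics/top2.png');h=cv2.cvtColor(a,cv2.COLOR_BGR2HSV)
p=proj('top',[[.5866,-.1076,.0735]])[0];print('pred tin px',p)
m=cv2.inRange(h,(60,50,10),(102,255,255));u,v=p.astype(int);w=np.zeros_like(m);w[v-25:v+25,u-30:u+30]=m[v-25:v+25,u-30:u+30]
ys,xs=np.nonzero(w);print(len(xs),xs.mean() if len(xs) else 0,ys.mean() if len(ys) else 0)
s0=cv2.imread('pics/scene0.png');s=cv2.imread('pics/scene2.png');d=cv2.absdiff(s,s0).max(2)
print('oil',d[165:200,245:262].mean(),'soup',d[216:238,210:226].mean())
robot.hand_in();print(robot.observe()['time'])
"
```

```text
pred tin px [327.5816 198.0727]
117 328.6068376068376 196.69230769230768
oil 9.287394957983194 soup 7.730113636363637
the job is handed in; nothing more can be done
the job is handed in; nothing more can be done
```

I laid the green tin in the rack and pressed it lightly against the yellow stop (about 4 N on the wrist) before releasing. Then I seated yellow on blue and red on yellow, letting go of each only once it touched down. The job is handed in, at about 31 s of the 72 s allowed.

**Tubs:** All three lids line up, with yaw about -0.185 rad. The red lid measures 62 × 99 mm at the seated height of 206 mm in the top view. Wrist force appeared at the expected seating height both times, with nothing felt at lid level.

**Tin:** It sits within about 1.5 pixels (about 4 mm) of its seat in the top view. A wrist picture after release showed it against the stop.

**Other goods:** Before-and-after pictures show little change at any of them. In the top view the oil bottle and the soup can gave large differences, most likely because the arm was in front of them. I checked those two in the scene camera instead, where they had not changed.

**Small disagreements:**
- The wrist and top cameras differed by 1–2 mm, as the calibration allows.
- The red lid appeared about 2 pixels lower than predicted in the scene camera.
- I opened the fingers around the tin while the arm moved 3 mm further downhill, towards the stop. The tin stayed in place.
- The final checks on the stack are numerical only, because the limit of 12 viewed pictures had been reached.

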